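Roll the test sample to the stop and put it on the insulating board

ROBOT

A 7-joint arm with a two-finger parallel gripper is mounted at the origin on the work surface. World frame = base frame: x ahead of the robot, y to its left, z up, the work surface at z = 0. Lengths are in mm, angles in degrees, forces in N, time in s.
With the tool pointing down it reaches from about 400 to 925 mm from the base axis. Payload 5.6 kg.
Tool frame: the origin (TCP) lies where the fingers leave the gripper's body, on its centre line; the fingertips stand 73 mm ahead of it and the grasp point (between the pads) lies ctrl.grasp_offset ahead of it (ctrl.grasp_offset is the distance from the TCP to the grasp point, in mm); z points along the fingers, y is the line along which they close (so a half turn about z gives the same grasp; the last joint's range is limited). The gripper opens to 85 mm and grips with 20 to 120 N. Pads are 22 mm wide; open, the fingers measure 114 mm over their backs; the gripper's body (76 mm by 85 mm) begins 54 mm behind the grasp point. The pads swing forward as they close: fully open they stand 13 mm farther back than shut.
Start: joints at [66.864, 26.786, -0.665, 91.828, 0.344, 61.387, -3.226], TCP at [229.427, -608.169, 303.89] pointing down, gripper open.
Joint ranges: [-144.91, 144.91], [-17.63, 115.5], [-89.93, 88.59], [15.96, 139.68], [-74.01, 254.01], [8.47, 105.57], [-167.45, 167.45]. Speed limits (degrees/s): [147.25, 147.25, 180, 180, 180, 180, 180].

INTERFACE

Orientations are given as a 3x3 rotation matrix whose columns are the frame's x, y, z axes.
In Python, from plant import ctrl gives the robot as it stands.
- The arm moves only by the tool arm_command, never from a script. Its argument "deltas" is a list of rows, each a list of 7 numbers: the shift along the tool's x, y, z in cm, then the turn, a rotation vector about the tool's x, y, z in rad, then the opening, from -1 (shut) to 1 (fully open). In form: [[tx, ty, tz, wx, wy, wz, claw], ...]. A call has 1 to 10 rows; each row shifts and turns the commanded pose from where the row before left it, along the tool's axes as they then stand; what a row does not reach is not made up. A row lasts 1/8 s, in which the tool goes at most 62.5 mm and 10.7 degrees, less where a joint would pass 70% of its speed; a pose out of reach is approached as far as the arm can. A call with a gripper value outside its range is refused whole. The fingers move at their own pace and stop on an object; "newtons" is the grip in N (left out, the last holds). Time passes only in rows, so rows that do not move let the fingers close. It gives the time, the measured TCP pose, the force, the opening and the grip force at its end, in the units of the state.
- ctrl.observe(): the state, without advancing time (a new reading comes with each control period).
- ctrl.capture(name): name is "side" or "top" or "wrist"; returns a dict with "img" (384x512x3 uint8, red, green, blue), "depth" (384x512 float32, mm along the optical axis (not along the pixel's ray), 0 where there is no reading), "K" (3x3 intrinsics, pixels), "cam_to_world" (4x4, takes a point from camera to world coordinates). Camera axes: x right, y down, z forward; pixel columns grow to the right and rows downward; lengths in mm; the calibration is good to about 2 mm. A picture is of the moment at which its call begins.
- ctrl.close_job(): hands the job in; it is judged then, once.
Trained networks look in a picture, given as the dict that the camera call returned (one of the last four; its "shot" number tells which), for a name from the list of things; names that differ only in an ending like _2 or _b are one class to them, and where a whole thing is asked for, a point or a joint stands for the part that bears it (a point fixed in the world has none). Each returns a list of dicts, best first, with "score" (0 to 1); they miss things now and then, are a little off and sometimes report something else, mostly with a low value. They report only what shows in the picture. A call takes as long as a camera call. They do not tell look-alikes from the thing itself.
- ctrl.cut_out(name, picture): "mask" (384x512 bool, what is visible of it) and "location" ([column, row] in pixels, amid what is visible of it).
- ctrl.tip_of(name, picture): "location" ([column, row] in pixels: a listed point, or the origin of a listed thing).
The state is a dict: "time_s": time; "joint_pos": joint angles; "joint_velocities": joint speeds; "joint_torque": joint torques, N m; "ee_pos": TCP position; "ee_rot": TCP orientation; "wrist_force": force on the tool from outside, world axes, zero at the start; "ft_torque": the same for the moment, N m; "opening": finger opening in mm; "grip_force": force on a finger pad.
Only numpy, scipy, OpenCV 4.12 (cv2) and the standard library are available. Lean on these libraries where they do the work, as an engineer would, in place of code of your own. Each camera call takes 0.05 s, during which the arm holds its last target. There are 200 camera calls.

TASK

Roll the grey sample enclosure that stands on the roller track along the rollers until it is against the end stop, without lifting it on the way. Then lift it off and set it down gently in the middle of the flat insulating board, upright, with its long sides along the board's long sides. Leave the spare enclosure on the bench alone.

Things in the scene. Friction and masses are not known exactly. Their poses are not given: they have to be found in the camera images.
- sample: The sample: a plain grey plastic enclosure with a flat screwed lid and a paper label, a closed box 110 mm long (its x), 60 mm wide (its y), 50 mm high, 0.3 to 0.6 kg, that starts on the roller track with its length along the track. Origin: centre of its underside; z up.
- track: Level roller track fixed to the bench, 380 x 88 mm, free steel rollers across it. Origin: its centre at bench height; x along the track to the end stop, y across, z up. Roller tops 40 mm up; side rails 48 mm up, 72 mm clear between. End stop: upright plate 75 mm high at the +x end, its face at x = 180 mm: against it the sample's centre is at x = 125 mm. Other end open.
- board: Flat dark insulating board fixed to the bench, 180 mm long (its x), 140 mm wide (its y), top face 12 mm above its origin. Origin: its centre at bench height; z up. It lies beyond the track, left or right of an open parts tray (160 x 140 mm, walls 35 mm high) that holds a white ring coil.
- spare: The spare enclosure, not wanted: the same grey plastic but square and taller, 85 by 85 mm, 100 mm high, standing loose on the bare bench to the right of the track. Origin: centre of its underside.
Things that resemble listed ones, but are neither listed nor needed, are in the scene too. What is shaped like the sample but blue or brown is not meant. There is more than one size of the board; the job needs the larger.

How it is judged:
By the outcome, as a careful person would: the job done as asked, in the order asked, and still so for the second after the job is handed in, with the robot touching nothing.
It also fails if it takes over 38 s, if anything falls off the work surface, if the arm or the gripper's body presses on something with over 40 N, if the wrist force passes 120 N, or if a joint passes its speed limit or range.

## Working session

There is one attempt and no reset: what is moved stays moved. The work goes in short steps, Python scripts to look and compute and a tool call to move; the robot and the scene stay as the last step left them, time stands still between calls to the robot, and variables do not carry over. Pictures are saved under pics/ and viewed, at most 10 in all, crops included, and the job is handed in when it is done.

Besides the shell and the picture viewer there is one more tool, called after ">>>" by a JSON object that holds its "op" and its "data", one argument or row to a line. arm_command: Moves the arm, as the interface text tells. Its arguments: {"type":"object","properties":{"deltas":{"type":"array"},"newtons":{"type":"number"}},"required":["deltas"]}

```bash
mkdir -p pics; cat > h.py <<'E'
import numpy as np, cv2
from plant import ctrl
def w(p,uv,depth=None):
    u,v=uv; d=p['depth'][int(round(v)),int(round(u))] if depth is None else depth
    c=np.linalg.inv(p['K'])@[u,v,1]*d
    return (p['cam_to_world']@np.r_[c,1])[:3]
def cloud(p,mask=None):
    vs,us=np.nonzero((p['depth']>0)&(mask if mask is not None else True))
    d=p['depth'][vs,us]; c=np.linalg.inv(p['K'])@np.c_[us,vs,np.ones(len(us))].T*d
    return (p['cam_to_world'][:3,:3]@c).T+p['cam_to_world'][:3,3]
def save(p,n): cv2.imwrite('pics/'+n,p['img'][...,::-1])
E
python3 - <<'E'
from h import *
np.set_printoptions(precision=1,suppress=True)
ims=[]
for c in ['top','side']:
    p=ctrl.capture(c); ims.append(p['img'])
    print(c,p['cam_to_world'].round(2).tolist())
    for n in ['sample','track','board','spare']:
        for r in ctrl.cut_out(n,p)[:4]:
            C=cloud(p,r['mask'])
            print(n,round(r['score'],2),np.round(r['location']),r['mask'].sum(),np.median(C,0) if len(C) else '')
cv2.imwrite('pics/top.png',ims[0][...,::-1]);cv2.imwrite('pics/side.png',ims[1][...,::-1])
s=ctrl.observe();print(s['time_s'],s['ee_rot'],s['opening'],ctrl.grasp_offset)
E
```

```text
top [[-0.0, -0.99, 0.16, 412.12], [-1.0, -0.0, -0.02, -125.54], [0.02, -0.16, -0.99, 1032.11], [0.0, 0.0, 0.0, 1.0]]
sample 0.96 [283. 323.] 1555 [ 295.4 -196.6   48.4]
sample 0.77 [353. 176.] 1469 [ 620.9 -358.3   47.8]
sample 0.56 [253. 256.] 1487 [ 441.5 -125.6   88.3]
track 0.57 [179. 250.] 5094 [449.9  28.2  37. ]
board 0.84 [265. 163.] 4341 [ 657.6 -155.9   10.1]
board 0.72 [186.  94.] 1948 [834.1  30.3   5.8]
spare 0.95 [380. 250.] 1992 [ 449.2 -402.1   98. ]
side [[0.96, -0.2, 0.21, 373.16], [-0.29, -0.68, 0.68, -792.05], [0.01, -0.71, -0.71, 758.66], [0.0, 0.0, 0.0, 1.0]]
sample 0.96 [188. 202.] 1768 [ 442.4 -151.6   89.7]
sample 0.82 [317. 293.] 2549 [ 617.3 -374.8   49.7]
sample 0.73 [119. 261.] 2389 [ 298.3 -215.2   49.6]
track 0.62 [178. 169.] 4167 [447.6  11.1  39.5]
board 0.85 [332. 143.] 1360 [833.   26.1   7.9]
board 0.6 [296. 213.] 4476 [ 658.6 -166.4   12.2]
spare 0.97 [227. 331.] 4593 [ 449.8 -436.7   99.4]
0.5 [[ 0.9  0.4 -0. ]
 [ 0.4 -0.9  0. ]
 [-0.  -0.  -1. ]] 85.00135352408893 53.900000000000006
```

View pics/top.png

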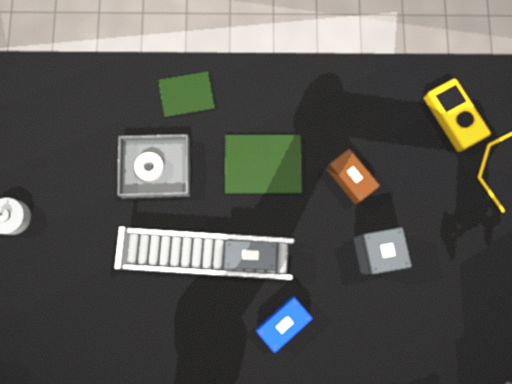

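View pics/side.png

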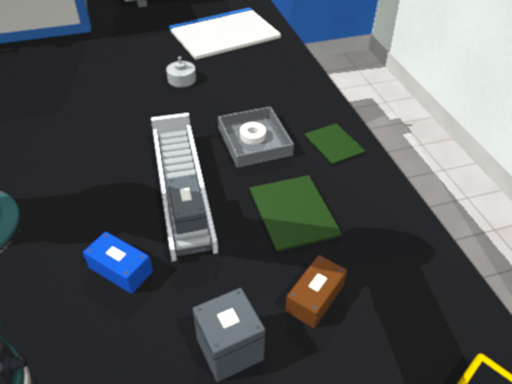

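The grey box on the track is at top (251,256) and side (186,195). Its look-alikes are blue at (284,325) and brown at (354,176) in the top view, and only the grey one on the rollers fits the description. The end stop is at the left end in the top view (121,248), which is +y. The larger board is at (263,164); the one at (186,94) is smaller. Next I measure these and check with an enlarged crop.

```bash
python3 - <<'E'
from h import *
np.set_printoptions(precision=1,suppress=True)
def rect(P):
    r=cv2.minAreaRect(P[:,:2].astype(np.float32)); return np.round(r[0],1),np.round(r[1],1),round(r[2],1)
for c in ['top','side']:
    p=ctrl.capture(c); C=cloud(p); x,y,z=C.T
    def box(x0,x1,y0,y1,z0,z1): return C[(x>x0)&(x<x1)&(y>y0)&(y<y1)&(z>z0)&(z<z1)]
    S=box(390,500,-220,-60,80,98); print(c,'sample',len(S),np.median(S[:,2]),rect(S))
    E=box(390,510,60,220,58,95); print('stop',len(E),np.percentile(E[:,2],[5,50,95]),rect(E))
    R=box(380,520,-240,200,43,55); print('rails',len(R),np.median(R[:,2]),rect(R))
    r=[r for r in ctrl.cut_out('board',p) if r['mask'].sum()>3000]
    for q in r:
        B=cloud(p,q['mask']); B=B[abs(B[:,2]-np.median(B[:,2]))<5]; print('board',q['score'],np.median(B[:,2]),rect(B))
    if c=='top': cv2.imwrite('pics/crop.png',cv2.resize(p['img'][120:300,100:320],None,fx=3.4,fy=3.3,interpolation=cv2.INTER_CUBIC)[...,::-1])
E
```

```text
top sample 1475 88.24020415797156 (array([ 442.7, -125.1]), array([110.1,  60. ]), 88.0)
stop 268 [61.  72.3 75.6] (array([459.7, 155.5]), array([12.3, 86.6]), 85.8)
rails 1255 46.274006321470324 (array([447.5, -33.3]), array([371.5,  88.1]), 86.3)
board 0.6 10.169015617164973 (array([ 659.6, -155.6]), array([140.3, 179.5]), 0.1)
side sample 1352 90.19941597493096 (array([ 443.4, -125.6]), array([113.6,  60.6]), 87.7)
stop 308 [59.8 70.3 76.2] (array([460.5, 153.2]), array([15.8, 87.8]), 85.6)
rails 1237 48.32995919427037 (array([448.5, -33.3]), array([376.7,  87.9]), 86.3)
board 0.64 12.22652184287631 (array([ 660.6, -156.1]), array([141.4, 182.4]), 0.2)
```

View pics/crop.png

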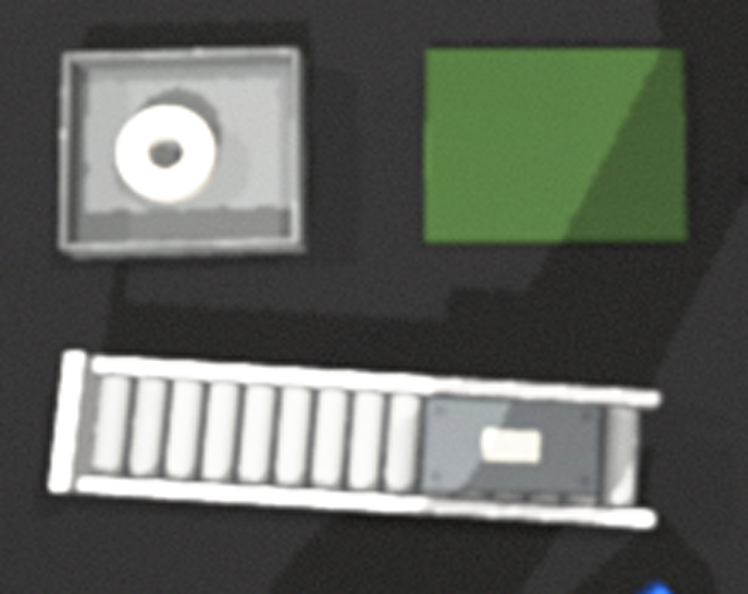

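The crop confirms it: the grey labelled box sits on the rollers at the open end, with the stop plate at +y and the larger board at top right. Sizes match: the box is 110x60 with its top at 89, the board 140x180, and the stop's top at 75. The track heading is 86.3°. My plan is to push from behind with closed fingers, then grip. First I turn the tool and shut the fingers.

>>> {"op": "arm_command", "data": {
  "deltas": [
    [0,0,0,0,0,-0.18,-1],
    [0,0,0,0,0,-0.18,-1],
    [0,0,0,0,0,-0.18,-1],
    [0,0,0,0,0,-0.18,-1],
    [0,0,0,0,0,-0.18,-1],
    [0,0,0,0,0,-0.18,-1]
  ],
  "newtons": 30
}}

```text
time_s: 1.45
ee_pos: [229.4, -608.2, 303.9]
ee_rot: [[0.124, 0.992, -0.0], [0.992, -0.124, -0.0], [-0.0, -0.0, -1.0]]
wrist_force: [-0.0, 0.1, 0.1]
opening: 0.3
grip_force: 0.0
```

>>> {"op": "arm_command", "data": {
  "deltas": [
    [0,0,0,0,0,-0.06,-1],
    [4,1.83,0,0,0,0,-1],
    [4,1.83,0,0,0,0,-1],
    [4,1.83,0,0,0,0,-1],
    [4,1.83,0,0,0,0,-1],
    [4,1.83,0,0,0,0,-1],
    [4,1.83,0,0,0,0,-1],
    [4,1.83,0,0,0,0,-1],
    [4,1.83,0,0,0,0,-1],
    [4,1.83,0,0,0,0,-1]
  ]
}}

```text
time_s: 2.7
ee_pos: [419.5, -259.4, 304.2]
ee_rot: [[0.07, 0.998, 0.0], [0.998, -0.07, -0.001], [-0.001, 0.001, -1.0]]
wrist_force: [0.4, 0.0, -0.1]
opening: 0.0
grip_force: 0.0
```

```bash
python3 - <<'E'
from h import *
s=ctrl.observe();r=s['ee_rot'];print(s['ee_pos'],np.degrees(np.arctan2(r[1][0],r[0][0])),ctrl.grasp_offset,s['joint_pos'])
E
```

```text
[ 419.49820466 -259.37877829  304.17326108] 85.97367140484258 53.900000000000006 [ 50.15914566  13.81904102 -25.55187238 112.01262384   7.19330833
  55.6456377   17.16015273]
```

>>> {"op": "arm_command", "data": {
  "deltas": [
    [3.9,1.48,0,0,0,0,-1],
    [0,0,3.4,0,0,0,-1],
    [0,0,3.4,0,0,0,-1],
    [0,0,3.4,0,0,0,-1],
    [0,0,3.4,0,0,0,-1],
    [0,0,2.0,0,0,0,-1],
    [0,0,1.0,0,0,0,-1],
    [0,0,0,0,0,0,-1]
  ]
}}

```text
time_s: 3.7
ee_pos: [436.4, -222.7, 137.7]
ee_rot: [[0.07, 0.998, -0.001], [0.998, -0.07, 0.0], [0.0, -0.001, -1.0]]
wrist_force: [0.5, 0.6, -0.6]
opening: -0.3
grip_force: 0.0
```

```bash
python3 - <<'E'
from h import *
p=ctrl.capture('side');save(p,'s2.png')
s=ctrl.observe();r=s['ee_rot'];print(s['ee_pos'],np.degrees(np.arctan2(r[1][0],r[0][0])))
E
```

```text
[ 436.76567032 -222.81405736  138.28536752] 85.98862757199873
```

View pics/s2.png

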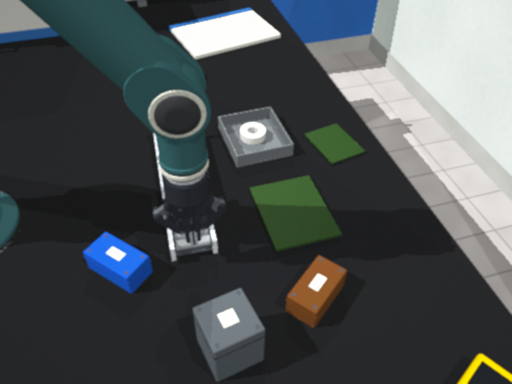

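The gripper is just behind the grey box, at about (190,215), and lined up with it. Pushing now.

>>> {"op": "arm_command", "data": {
  "deltas": [
    [1.0,0,0.6,0,0,-0.005,-1],
    [1.5,0,0,0,0,0,-1],
    [1,0,0,0,0,0,-1],
    [1,0,0,0,0,0,-1],
    [1.5,0,0,0,0,0,-1],
    [1.5,0,0,0,0,0,-1],
    [1.5,0,0,0,0,0,-1],
    [1.5,0,0,0,0,0,-1],
    [1.5,0,0,0,0,0,-1],
    [1.5,0,0,0,0,0,-1]
  ]
}}

```text
time_s: 5.0
ee_pos: [445.2, -87.0, 131.8]
ee_rot: [[0.065, 0.998, -0.0], [0.998, -0.065, -0.0], [-0.0, -0.0, -1.0]]
wrist_force: [0.0, 0.3, -0.2]
opening: -0.1
grip_force: 0.2
```

>>> {"op": "arm_command", "data": {
  "deltas": [
    [1.5,0,0,0,0,0,-1],
    [1.5,0,0,0,0,0,-1],
    [1.5,0,0,0,0,0,-1],
    [1.5,0,0,0,0,0,-1],
    [1.2,0,0,0,0,0,-1],
    [0.9,0,0,0,0,0,-1],
    [0.7,0,0,0,0,0,-1],
    [0.5,0,0,0,0,0,-1],
    [0,0,0,0,0,0,-1]
  ]
}}

```text
time_s: 6.12
ee_pos: [451.3, 5.1, 131.9]
ee_rot: [[0.065, 0.998, 0.0], [0.998, -0.065, 0.0], [0.0, 0.0, -1.0]]
wrist_force: [-0.3, 0.4, -0.5]
opening: -0.1
grip_force: 0.0
```

>>> {"op": "arm_command", "data": {
  "deltas": [
    [0.6,0,0,0,0,0,-1],
    [0.5,0,0,0,0,0,-1],
    [0.4,0,0,0,0,0,-1],
    [0.3,0,0,0,0,0,-1],
    [0.2,0,0,0,0,0,-1],
    [0,0,0,0,0,0,-1]
  ]
}}

```text
time_s: 6.88
ee_pos: [452.6, 24.9, 131.9]
ee_rot: [[0.065, 0.998, 0.0], [0.998, -0.065, 0.0], [0.0, 0.0, -1.0]]
wrist_force: [0.5, 0.2, 0.0]
opening: 0.3
grip_force: 0.0
```

```bash
python3 - <<'E'
from h import *
np.set_printoptions(precision=1,suppress=True)
s=ctrl.observe();print(s['ee_pos'],s['wrist_force'])
for c in ['side','top']:
    p=ctrl.capture(c); C=cloud(p); x,y,z=C.T
    S=C[(x>415)&(x<500)&(y>30)&(y<165)&(z>82)&(z<98)]
    if len(S)>20: print(c,len(S),np.median(S[:,2]),S.min(0),S.max(0),cv2.minAreaRect(S[:,:2].astype(np.float32)))
    if c=='side': cv2.imwrite('pics/s3.png',cv2.resize(p['img'][60:260,100:340],None,fx=3,fy=3)[...,::-1])
E
```

```text
[452.6  24.9 131.9] [0.5 0.2 0. ]
side 67 89.24560728648214 [425.7  32.3  82.7] [486.1  90.1  96.8] ((455.9721374511719, 60.59648895263672), (56.73081970214844, 59.126739501953125), 87.78338623046875)
```

View pics/s3.png

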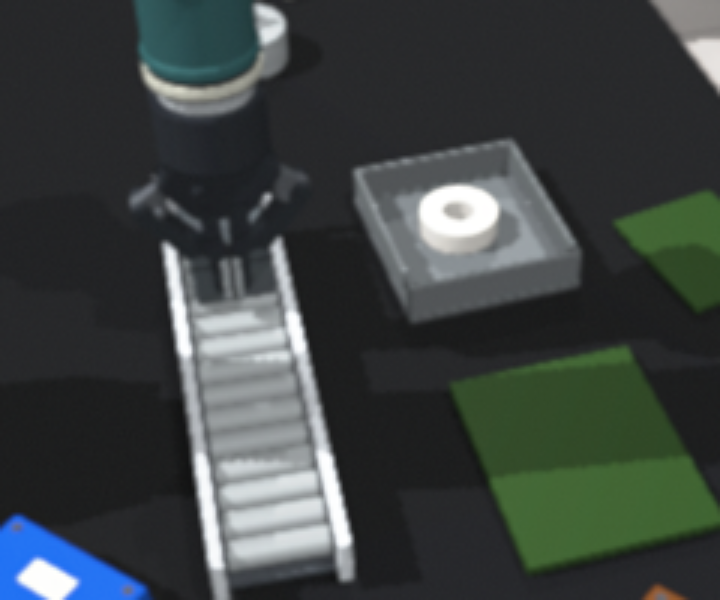

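The picture shows the fingers at about (232,275) in the crop, behind the grey box, which is near the stop. There is no contact force yet, so I push on in small steps.

>>> {"op": "arm_command", "data": {
  "deltas": [
    [0.2,0,0,0,0,0,-1],
    [0.2,0,0,0,0,0,-1],
    [0.2,0,0,0,0,0,-1],
    [0,0,0,0,0,0,-1]
  ]
}}

```text
time_s: 7.48
ee_pos: [452.8, 30.0, 131.8]
ee_rot: [[0.065, 0.998, -0.001], [0.998, -0.065, -0.001], [-0.001, -0.001, -1.0]]
wrist_force: [-1.2, -4.1, 1.7]
opening: -0.1
grip_force: 2.0
```

>>> {"op": "arm_command", "data": {
  "deltas": [
    [0.15,0,0,0,0,0,-1],
    [0,0,0,0,0,0,-1]
  ]
}}

```text
time_s: 7.72
ee_pos: [452.8, 30.3, 131.8]
ee_rot: [[0.067, 0.998, -0.001], [0.998, -0.067, -0.003], [-0.003, -0.001, -1.0]]
wrist_force: [-0.9, -7.7, 3.7]
opening: -0.2
grip_force: 4.0
```

The force rises while the tool stays put, so the box is against the stop. I back off, raise, open and take a wrist view.

>>> {"op": "arm_command", "data": {
  "deltas": [
    [-1,0,0,0,0,0,-1],
    [-1,0,0,0,0,0,-1],
    [0,0,-4,0,0,0,-1],
    [0,0,-4,0,0,0,1],
    [0,0,-4,0,0,0,1],
    [0,0,-2,0,0,0,1],
    [0,0,0,0,0,0,1],
    [0,0,0,0,0,0,1]
  ]
}}

```text
time_s: 8.72
ee_pos: [451.3, 12.1, 271.0]
ee_rot: [[0.065, 0.998, -0.001], [0.998, -0.065, 0.0], [0.0, -0.001, -1.0]]
wrist_force: [-0.1, -0.5, 0.4]
opening: 85.3
grip_force: 0.0
```

```bash
python3 - <<'E'
from h import *
np.set_printoptions(precision=1,suppress=True)
s=ctrl.observe();print(s['ee_pos'],s['wrist_force'],s['opening'],ctrl.grasp_offset)
ims=[]
for c in ['side','top','wrist']:
    p=ctrl.capture(c); C=cloud(p); x,y,z=C.T
    S=C[(x>410)&(x<505)&(y>20)&(y<170)&(z>82)&(z<97)]
    if len(S)>20: print(c,len(S),np.median(S[:,2]),cv2.minAreaRect(S[:,:2].astype(np.float32)))
    E=C[(x>400)&(x<515)&(y>130)&(y<180)&(z>60)&(z<82)]
    if len(E)>20: print(' stop',len(E),cv2.minAreaRect(E[:,:2].astype(np.float32)))
    if c!='top': ims.append(p['img'])
cv2.imwrite('pics/s4.png',cv2.resize(np.hstack(ims),(800,300))[...,::-1])
E
```

```text
[451.3  12.1 271. ] [-0.1 -0.5  0.4] 85.34838676919392 53.900000000000006
side 861 89.93076225454979 ((457.523193359375, 92.96743774414062), (111.45540618896484, 59.98263168334961), 88.03128814697266)
 stop 83 ((460.25054931640625, 146.8912353515625), (30.014541625976562, 87.87272644042969), 87.34256744384766)
wrist 10600 90.08427456504698 ((456.8434753417969, 94.96359252929688), (110.30233764648438, 60.20037841796875), 87.97136688232422)
 stop 1479 ((459.5776062011719, 155.33792114257812), (10.586800575256348, 87.94181060791016), 86.89457702636719)
```

View pics/s4.png

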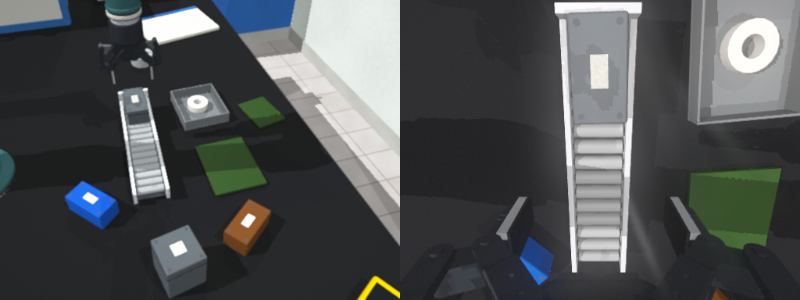

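In the wrist view the box, at about (597,68) in the picture, sits flush against the stop plate. The side view shows it standing level. Centre is (457,94), top at 90. Going in to grasp across its width.

>>> {"op": "arm_command", "data": {
  "deltas": [
    [4,0.02,0,0,0,-0.02,1],
    [4.2,0.02,0,0,0,0,1],
    [0,0,3.5,0,0,0,1],
    [0,0,3.5,0,0,0,1],
    [0,0,3,0,0,0,1],
    [0,0,2,0,0,0,1],
    [0,0,1.5,0,0,0,1],
    [0,0,0.9,0,0,0,1],
    [0,0,0,0,0,0,1]
  ]
}}

```text
time_s: 10.0
ee_pos: [456.5, 94.2, 127.4]
ee_rot: [[0.045, 0.999, -0.001], [0.999, -0.045, -0.0], [-0.0, -0.001, -1.0]]
wrist_force: [1.0, 0.2, 0.6]
opening: 85.2
grip_force: 0.0
```

>>> {"op": "arm_command", "data": {
  "deltas": [
    [0,0,0,0,0,0,-1],
    [0,0,0,0,0,0,-1],
    [0,0,0,0,0,0,-1],
    [0,0,0,0,0,0,-1],
    [0,0,0,0,0,0,-1],
    [0,0,0,0,0,0,-1]
  ],
  "newtons": 45
}}

```text
time_s: 10.75
ee_pos: [457.0, 94.3, 128.8]
ee_rot: [[0.045, 0.999, 0.001], [0.999, -0.045, -0.0], [-0.0, 0.001, -1.0]]
wrist_force: [-1.7, 0.0, 6.0]
opening: 59.4
grip_force: 48.7
```

>>> {"op": "arm_command", "data": {
  "deltas": [
    [0,0,-1,0,0,0,-1],
    [0,0,-2,0,0,0,-1],
    [0,0,-2.5,0,0,0,-1],
    [0,0,-2.5,0,0,0,-1],
    [0,0,-2,0,0,0,-1],
    [0,0,0,0,0,-0.045,-1],
    [-2,1.6,0,0,0,0,-1],
    [-3,2.5,0,0,0,0,-1],
    [-3,2.5,0,0,0,0,-1],
    [-3,2.5,0,0,0,0,-1]
  ]
}}

```text
time_s: 12.0
ee_pos: [547.8, -17.0, 227.9]
ee_rot: [[0.0, 1.0, -0.001], [1.0, -0.0, 0.0], [0.0, -0.001, -1.0]]
wrist_force: [-0.1, -0.2, -4.2]
opening: 59.3
grip_force: 50.3
```

>>> {"op": "arm_command", "data": {
  "deltas": [
    [-3,2.4,0,0,0,0,-1],
    [-3,2.4,0,0,0,0,-1],
    [-3,2.4,0,0,0,0,-1],
    [-2.5,2,0,0,0,0,-1],
    [-1.6,1.3,0,0,0,0,-1],
    [-0.8,0.7,0,0,0,0,-1],
    [0,0,3,0,0,0,-1],
    [0,0,3,0,0,0,-1],
    [0,0,2,0,0,0,-1],
    [0,0,0,0,0,0,-1]
  ]
}}

```text
time_s: 13.25
ee_pos: [658.5, -154.3, 146.1]
ee_rot: [[-0.0, 1.0, -0.004], [1.0, 0.0, 0.001], [0.001, -0.004, -1.0]]
wrist_force: [0.6, 0.4, -5.0]
opening: 59.2
grip_force: 50.3
```

```bash
python3 - <<'E'
from h import *
np.set_printoptions(precision=2,suppress=True)
s=ctrl.observe();print(s['time_s'],s['ee_pos'],s['ee_rot'],s['wrist_force'])
ims=[]
for c in ['side','wrist','top']:
    p=ctrl.capture(c); C=cloud(p); x,y,z=C.T
    k=(x>610)&(x<710)&(y>-230)&(y<-80)
    H=C[k&(z>25)&(z<110)]; print(c,len(H),np.histogram(H[:,2],bins=range(25,111,5))[0])
    S=H[(H[:,2]>72)&(H[:,2]<95)]
    if len(S)>20: print(c,len(S),np.median(S[:,2]),cv2.minAreaRect(S[:,:2].astype(np.float32)))
    ims.append(p['img'])
cv2.imwrite('pics/s5.png',cv2.resize(np.hstack(ims[:2]),(800,300))[...,::-1])
E
```

```text
13.25 [ 658.45 -154.33  146.07] [[-0.  1. -0.]
 [ 1.  0.  0.]
 [ 0. -0. -1.]] [ 0.56  0.44 -5.01]
side 1573 [  0   0   0   0   0   0  11  64  62  73  70  63  81  86 103 116 844]
side 343 84.60452864715 ((654.2835693359375, -183.90164184570312), (60.16801452636719, 87.53767395019531), 80.49078369140625)
wrist 27794 [    0     0     0     0     0     0     0   106   204   220   243   269
   365   417   715   707 24548]
wrist 1427 86.18705391668996 ((658.9437866210938, -123.67149353027344), (86.29686737060547, 50.95426940917969), 0.30761033296585083)
top 256 [  0   0   0   0   0   0   0   0   3   6   5   4   7   3   9  16 203]
```

View pics/s5.png

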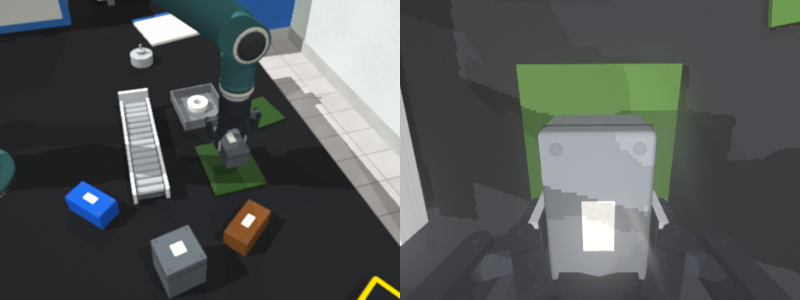

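The box hangs over the board, held across its width, with the board showing evenly around it in the wrist view at about (600,190). I'll measure how it hangs.

```bash
python3 - <<'E'
from h import *
np.set_printoptions(precision=3,suppress=True)
p=ctrl.capture('wrist'); C=cloud(p); x,y,z=C.T
S=C[(x>610)&(x<710)&(y>-230)&(y<-80)&(z>98)&(z<118)]
print(cv2.minAreaRect(S[:,:2].astype(np.float32)))
T=S[(abs(S[:,0]-659)<25)&(abs(S[:,1]+155)<50)]
A=np.c_[T[:,0]-659,T[:,1]+155,np.ones(len(T))]; print(np.linalg.lstsq(A,T[:,2],rcond=None)[0])
B=C[(x>560)&(x<760)&(y>-270)&(y<-50)&(z>7)&(z<18)]; print(B.min(0),B.max(0))
E
```

```text
((660.1951293945312, -146.0274658203125), (86.81050109863281, 95.33479309082031), 0.6081361174583435)
[  0.002  -0.001 110.697]
[ 589.685 -197.209    9.094] [730.487 -64.662  14.89 ]
```

>>> {"op": "arm_command", "data": {
  "deltas": [
    [-0.15,0.15,1,0,0,0,-1],
    [0,0,1.2,0,0,0,-1],
    [0,0,1,0,0,0,-1],
    [0,0,0.6,0,0,0,-1],
    [0,0,0.2,0,0,0,-1],
    [0,0,0.1,0,0,0,-1],
    [0,0,0,0,0,0,-1]
  ]
}}

```text
time_s: 14.32
ee_pos: [661.4, -156.4, 107.2]
ee_rot: [[0.0, 1.0, 0.001], [1.0, -0.0, -0.0], [-0.0, 0.001, -1.0]]
wrist_force: [-0.7, -1.3, -3.8]
opening: 59.2
grip_force: 50.5
```

>>> {"op": "arm_command", "data": {
  "deltas": [
    [0,-0.1,0.15,0,0,0,-1],
    [0,0,0.15,0,0,0,-1],
    [0,0,0.1,0,0,0,-1],
    [0,0,0.1,0,0,0,-1],
    [0,0,0,0,0,0,-1]
  ]
}}

```text
time_s: 14.95
ee_pos: [660.1, -156.4, 101.7]
ee_rot: [[0.0, 1.0, -0.0], [1.0, -0.0, 0.0], [0.0, -0.0, -1.0]]
wrist_force: [0.3, 0.1, -4.3]
opening: 59.5
grip_force: 50.5
```

>>> {"op": "arm_command", "data": {
  "deltas": [
    [0,0,0.05,0,0,0,-1],
    [0,0,0.05,0,0,0,-1],
    [0,0,0,0,0,0,-1]
  ]
}}

```text
time_s: 15.32
ee_pos: [660.2, -156.4, 101.0]
ee_rot: [[0.0, 1.0, 0.0], [1.0, -0.0, -0.0], [-0.0, 0.0, -1.0]]
wrist_force: [0.4, -0.2, -4.0]
opening: 59.7
grip_force: 50.4
```

>>> {"op": "arm_command", "data": {
  "deltas": [
    [0,0,0.05,0,0,0,-1],
    [0,0,0.05,0,0,0,-1],
    [0,0,0,0,0,0,-1]
  ]
}}

```text
time_s: 15.7
ee_pos: [660.2, -156.4, 100.9]
ee_rot: [[0.0, 1.0, 0.0], [1.0, -0.0, -0.0], [-0.0, 0.0, -1.0]]
wrist_force: [-4.7, 1.0, 5.5]
opening: 59.5
grip_force: 51.6
```

The box touches down at +5.5 N. Release and retreat straight up.

>>> {"op": "arm_command", "data": {
  "deltas": [
    [0,0,0,0,0,0,0.6],
    [0,0,0,0,0,0,0.8],
    [0,0,0,0,0,0,1],
    [0,0,0,0,0,0,1],
    [0,0,0,0,0,0,1],
    [0,0,-1,0,0,0,1],
    [0,0,-3,0,0,0,1],
    [0,0,-5,0,0,0,1],
    [0,0,-5,0,0,0,1],
    [0,0,-5,0,0,0,1]
  ]
}}

```text
time_s: 16.95
ee_pos: [660.1, -156.3, 292.4]
ee_rot: [[-0.0, 1.0, 0.001], [1.0, 0.0, -0.0], [-0.0, 0.001, -1.0]]
wrist_force: [0.9, -0.6, 0.1]
opening: 85.1
grip_force: 0.0
```

>>> {"op": "arm_command", "data": {
  "deltas": [
    [-3,-3,0,0,0,0,1],
    [-4,-4,0,0,0,0,1],
    [-4,-4,0,0,0,0,1],
    [-2,-2,0,0,0,0,1],
    [0,0,0,0,0,0,1]
  ]
}}

```text
time_s: 17.58
ee_pos: [528.4, -289.0, 290.7]
ee_rot: [[0.005, 1.0, -0.0], [1.0, -0.005, -0.002], [-0.002, -0.0, -1.0]]
wrist_force: [0.2, -0.8, 0.2]
opening: 85.4
grip_force: 0.0
```

```bash
python3 - <<'E'
from h import *
np.set_printoptions(precision=2,suppress=True)
s=ctrl.observe();print(s['time_s'],s['ee_pos'],s['wrist_force'],s['opening'])
ims=[]
for c in ['side','top','wrist']:
    p=ctrl.capture(c); C=cloud(p); x,y,z=C.T
    k=(x>580)&(x<740)&(y>-260)&(y<-50)
    S=C[k&(z>54)&(z<70)]; B=C[k&(z>5)&(z<18)]
    if len(S)>20: print(c,len(S),np.median(S[:,2]),cv2.minAreaRect(S[:,:2].astype(np.float32)),cv2.minAreaRect(B[:,:2].astype(np.float32)))
    ims.append(p['img'])
cv2.imwrite('pics/s6.png',cv2.resize(np.hstack(ims[:2]),(800,300))[...,::-1])
E
```

```text
17.575 [ 528.35 -289.04  290.7 ] [ 0.24 -0.78  0.22] 85.39342363586283
side 1097 62.07442346453547 ((659.8848876953125, -156.6256103515625), (61.017921447753906, 112.82522583007812), 0.04314218834042549) ((660.7274169921875, -155.51565551757812), (142.0456085205078, 184.5208282470703), 0.17090587317943573)
top 1246 60.025998734317966 ((658.6254272460938, -157.0208740234375), (59.58157730102539, 108.52320861816406), 0.11680930852890015) ((659.662353515625, -155.57327270507812), (140.0997772216797, 179.52296447753906), 0.1909996122121811)
wrist 6648 62.243492634711544 ((659.4624633789062, -167.8927764892578), (60.281517028808594, 84.6274185180664), 0.1204904168844223) ((660.3671875, -179.62998962402344), (140.9282989501953, 130.66885375976562), 0.060937270522117615)
```

View pics/s6.png

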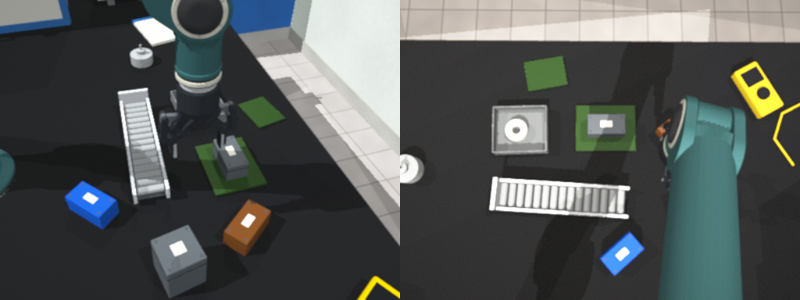

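The pictures show the grey box on the larger board at about (606,124) in the right half. It is within 1–2 mm of centre and about 0.1° of aligned, with its top at 62, and the gripper is clear. The spare stands untouched.

```bash
python3 -c "
from plant import ctrl
print(ctrl.close_job())"
```

```text
the job is handed in; nothing more can be done
None
```

The sample was rolled to the end stop, then lifted off and set down upright on the larger board, about 1–2 mm from centre and aligned with its long sides; the spare was left alone, and the job was handed in at about 18 s of the 38 s limit.

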